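# Find the crock lid that rocks and turn it home

### The arm

A 6-joint arm with a two-finger parallel gripper is mounted at the origin on a cart in front of the work surface, level with it; the furniture and walls round the work are solid. World frame = base frame: x ahead of the robot, y to its left, z up, the work surface at z = 0. Lengths are in m, angles in rad, forces in N, time in s.
With the tool pointing down it reaches from about 0.35 to 0.975 m from the base axis. Payload 7.1 kg.
Tool frame: the origin (TCP) lies between the finger pads; the fingertips stand bot.tip_reach ahead of it and the grasp point (between the pads) lies 3 mm ahead of it (bot.tip_reach is the distance from the TCP to the fingertips, in m); z points along the fingers, y is the direction in which the jaws open and shut (so a half turn about z gives the same grasp; the last joint's range is limited). The gripper opens to 88 mm and grips with 3 to 60 N. Pads are 20 mm wide; open, the fingers measure 115 mm over their backs; the gripper's body (75 mm by 178 mm) begins 61 mm behind the grasp point.
Start: joints at [-1.361, 0.423, 1.63, -0, 1.089, -0.019], TCP at [0.142, -0.609, 0.213] pointing down, gripper open.
Joint ranges: [-3, 3], [-0.9, 2.11], [0.09, 2.58], [-1.31, 4.45], [0.11, 2.69], [-2.54, 2.54]. Speed limits (rad/s): [2.39, 2.39, 3.01, 3.14, 3.14, 3.14].

### API

Orientations are given as a unit quaternion [x, y, z, w].
In Python, from workcell import bot gives the robot as it stands.
- The arm moves only by the shell command python3 -m inch 'ROWS' [OPENING] [FORCE]. ROWS is JSON, one flat list of numbers, 6 for each row, row after row: the shift along the tool's x, y, z in mm, then the turn, a rotation vector about the tool's x, y, z in rad. A call has exactly 10 rows; each row shifts and turns the commanded pose from where the row before left it, along the tool's axes as they then stand; what a row does not reach is not made up. A row lasts 1/12 s, in which the tool goes at most 41.7 mm and 7.16 degrees, less where a joint would pass 70% of its speed; a pose out of reach is approached as far as the arm can. A call with a gripper value outside its range is refused whole. OPENING is the opening, from 0 (shut) to 1 (fully open), set as the call begins (- or left out, the last holds). The fingers move at their own pace and stop on an object; FORCE is the grip in N (left out, the last holds). Time passes only in rows, so rows that do not move let the fingers close, or fill a call up. It gives the time, the measured TCP pose, the force and the opening at its end, in the units of the state.
- bot.state(): the state, without advancing time (a new reading comes with each control period).
- bot.read_camera(name): name is "side" or "top"; returns (picture, depth): 420x560x3 uint8, red, green, blue; 420x560 float32, m along the optical axis (not along the pixel's ray), 0 where there is no reading.
- bot.calibration(name): a dict with "vfov" (degrees; the focal length in pixels is half the picture's height over the tangent of half this angle, whatever the lens; pixels are square), "cx", "cy" (the principal point, pixels), "dist" ([k1, k2, p1, p2, k3] as OpenCV has them; the pictures are not rectified), "R" (3x3) and "t" (3): a world point X has camera coordinates R X + t. Camera axes: x right, y down, z forward; pixel columns grow to the right and rows downward; lengths in m; the calibration is good to about 2 mm. A picture is of the moment at which its call begins. calibration takes no time and is no camera call.
- bot.sign_off(): hands the job in, once; it reports no verdict.
The state is a dict: "time": time; "joint_pos": joint angles; "joint_vel": joint speeds; "joint_efforts": joint torques, N m; "position": TCP position; "orientation": TCP orientation; "wrist_force": force on the tool from outside, world axes, zero at the start; "ft_torque": the same for the moment, N m; "width": opening from 0.0 (shut) to 1.0 (fully open).
Only numpy, scipy, OpenCV 4.12 (cv2) and the standard library are available. Lean on these libraries where they do the work, as an engineer would, in place of code of your own. Each camera call takes 0.05 s, during which the arm holds its last target.

### The job

One of the three storage crocks on the tray has a lid that was not turned home, so that it stands on its two lugs and rocks. Going from left to right, press each of the three lids with a fingertip on the flat beside its bar, near the edge, to find the one that rocks; then push the end of that lid's bar round until the lid drops into its notches and lies flat on the rim like the others. Use the fingers only to press and push: lift no lid out of its crock, leave the other two seated, and leave the things beside the tray where they stand.

Things in the scene. Friction and masses are not known exactly. Their poses are not given: they have to be found in the camera images.
- crock_tray: wooden tray, 150 x 450 mm, with three identical white stoneware crocks in a row; fixed, heavy. Origin: centre of its underside, on the table; x across the tray, away from the robot; y along the row, to the robot's left. Crocks 109 mm across the belly, 145 mm apart, rim 103 mm above the table. Two small ear handles per crock, front and back (-x, +x), reaching 69 mm from the crock's axis, at two thirds of its height
- mouth_left (a point): centre of the mouth of the left-hand (tray +y) crock, level with its rim, 103 mm above the table; axes as the tray's. Mouth 86 mm wide, rim 100 mm across outside, with two notches 15 mm wide and 6.5 mm deep at -x and +x, above the ears, for the lid's lugs
- mouth_middle (a point): centre of the mouth of the middle crock, level with its rim, 103 mm above the table; axes as the tray's. Mouth 86 mm wide, rim 100 mm across outside, with two notches 15 mm wide and 6.5 mm deep at -x and +x, above the ears, for the lid's lugs
- mouth_right (a point): centre of the mouth of the right-hand (tray -y) crock, level with its rim, 103 mm above the table; axes as the tray's. Mouth 86 mm wide, rim 100 mm across outside, with two notches 15 mm wide and 6.5 mm deep at -x and +x, above the ears, for the lid's lugs
- lid_a: one of three identical loose wooden lids, 160 g: disc 101 mm across, 10 mm thick, with a straight bar grip across its top (80 mm long, along the lid's x, 12 mm wide, top 28 mm above the disc's underside). Origin: centre of the disc's underside, z up. Seated: disc flat on the rim, origin at a mouth point, bar along the tray's x, in line with the crock's ears. Which lid is in which crock varies
- lid_b: another of the three, like lid_a. Under each disc: a plug 80 mm across, 12 mm deep, that hangs in the mouth, and two lugs 9 mm wide, 5 mm deep, 45 mm from the centre below the ends of the bar. One of the three lids starts unseated: lugs on top of the rim, 5 mm high, bar turned 0.35 to 0.8 rad anticlockwise (from above) from the seated direction; at a light touch it tips about its bar's line
- lid_c: another of the three, like lid_a. An unseated lid turns in the mouth under 1 to 3 N pushed sideways at the end of its bar (shortest way home: clockwise from above), drops by its own weight once the lugs are over the notches, and then turns no farther than some 4 degrees either way. A seated lid gives nowhere when pressed
- pepper_mill: turned wooden pepper mill, 58 mm across, 150 mm tall, standing loose beside the tray; origin at the centre of its foot; to be left alone
- shaker: small glass and metal shaker, 44 mm across, 90 mm tall, standing loose beside the tray; origin at the centre of its foot; to be left alone
- garlic: garlic bulb, 50 mm across, 48 mm tall, standing loose beside the tray; origin at the centre of its foot; to be left alone
- ramekin: small stoneware ramekin, 61 mm across, 37 mm tall, standing loose beside the tray; origin at the centre of its foot; to be left alone
Things that resemble listed ones, but are neither listed nor needed, are in the scene too. What is shaped like the lid_a but black or red is not meant.

How it is judged:
On the way, in this order (a step that is already met when the one before it is completed fails the run):
1. the lid of the left crock is pressed down by a finger at its edge (if it is the loose one, so that it rocks: tilts by more than 0.03 rad) (((contact force between the fingers and lid_a above 0.5 N and horizontal distance between lid_a and mouth_left below 0.02 m and (angle between lid_a's own z axis and vertical above 0.03 rad or (z of lid_a in the frame of crock_tray below 0.105 m and angle between lid_a's own z axis and vertical below 0.025 rad))) or (contact force between the fingers and lid_b above 0.5 N and horizontal distance between lid_b and mouth_left below 0.02 m and (angle between lid_b's own z axis and vertical above 0.03 rad or (z of lid_b in the frame of crock_tray below 0.105 m and angle between lid_b's own z axis and vertical below 0.025 rad))) or (contact force between the fingers and lid_c above 0.5 N and horizontal distance between lid_c and mouth_left below 0.02 m and (angle between lid_c's own z axis and vertical above 0.03 rad or (z of lid_c in the frame of crock_tray below 0.105 m and angle between lid_c's own z axis and vertical below 0.025 rad))))), for 0.1 s.
2. the lid of the middle crock is pressed down by a finger at its edge (if it is the loose one, so that it rocks: tilts by more than 0.03 rad) (((contact force between the fingers and lid_a above 0.5 N and horizontal distance between lid_a and mouth_middle below 0.02 m and (angle between lid_a's own z axis and vertical above 0.03 rad or (z of lid_a in the frame of crock_tray below 0.105 m and angle between lid_a's own z axis and vertical below 0.025 rad))) or (contact force between the fingers and lid_b above 0.5 N and horizontal distance between lid_b and mouth_middle below 0.02 m and (angle between lid_b's own z axis and vertical above 0.03 rad or (z of lid_b in the frame of crock_tray below 0.105 m and angle between lid_b's own z axis and vertical below 0.025 rad))) or (contact force between the fingers and lid_c above 0.5 N and horizontal distance between lid_c and mouth_middle below 0.02 m and (angle between lid_c's own z axis and vertical above 0.03 rad or (z of lid_c in the frame of crock_tray below 0.105 m and angle between lid_c's own z axis and vertical below 0.025 rad))))), for 0.1 s.
3. the lid of the right crock is pressed down by a finger at its edge (if it is the loose one, so that it rocks: tilts by more than 0.03 rad) (((contact force between the fingers and lid_a above 0.5 N and horizontal distance between lid_a and mouth_right below 0.02 m and (angle between lid_a's own z axis and vertical above 0.03 rad or (z of lid_a in the frame of crock_tray below 0.105 m and angle between lid_a's own z axis and vertical below 0.025 rad))) or (contact force between the fingers and lid_b above 0.5 N and horizontal distance between lid_b and mouth_right below 0.02 m and (angle between lid_b's own z axis and vertical above 0.03 rad or (z of lid_b in the frame of crock_tray below 0.105 m and angle between lid_b's own z axis and vertical below 0.025 rad))) or (contact force between the fingers and lid_c above 0.5 N and horizontal distance between lid_c and mouth_right below 0.02 m and (angle between lid_c's own z axis and vertical above 0.03 rad or (z of lid_c in the frame of crock_tray below 0.105 m and angle between lid_c's own z axis and vertical below 0.025 rad))))), for 0.1 s.
4. after that, the loose lid has dropped home (z of lid_b in the frame of crock_tray below 0.105 m and angle between lid_b's own z axis and vertical below 0.025 rad), for 0.2 s.
At the end, for the whole second after the job is handed in: all three lids lie flat on their crocks' rims (within 2 mm of height and 0.025 rad of tilt), lugs in the notches (bar within 0.15 rad of the tray's x), still, each within 20 mm of where it began; the mill, shaker, garlic and ramekin stand within 30 mm of where they began (all of step 4 and z of each of lid_a, lid_c in the frame of crock_tray below 0.105 m and angle between each of lid_a, lid_c's own z axis and vertical below 0.025 rad and angle between the x axis of each of lid_a, lid_b, lid_c and the x axis of crock_tray, either way round below 0.15 rad and distance of each of lid_a, lid_b, lid_c from where it was at the start of the episode below 0.02 m and linear speed of each of lid_a, lid_b, lid_c below 0.02 m/s and distance of each of pepper_mill, shaker, garlic, ramekin from where it was at the start of the episode below 0.03 m and angle between each of pepper_mill, shaker, garlic, ramekin's own z axis and vertical below 0.2 rad); the robot touches nothing.
It fails at once if a lid is lifted out (20 mm above its seat) (z of any of lid_a, lid_b, lid_c in the frame of crock_tray above 0.123 m).
It fails at once if a thing beside the tray is shoved more than 30 mm or tipped over (distance of any of pepper_mill, shaker, garlic, ramekin from where it was at the start of the episode above 0.03 m or angle between any of pepper_mill, shaker, garlic, ramekin's own z axis and vertical above 0.3 rad).
It also fails if it takes over 64 s, if anything falls off the work surface, if the arm or the gripper's body presses on something with over 40 N, if the wrist force passes 120 N, or if a joint passes its speed limit or range.

## Working session

There is one attempt and no reset: what is moved stays moved. The work goes in short steps, Python scripts to look and compute and a shell command to move; the robot and the scene stay as the last step left them, time stands still between calls to the robot, and variables do not carry over. Pictures are saved under pics/ and viewed, and the job is handed in when it is done.

```bash
ls; mkdir -p pics
python3 - <<'E'
from workcell import bot
import cv2,numpy as np
for n in("side","top"):
    p,d=bot.read_camera(n); cv2.imwrite(f"pics/{n}0.png",p[:,:,::-1]); np.save(f"{n}d.npy",d); np.save(f"{n}p.npy",p)
    c=bot.calibration(n); print(n,c)
    R=np.array(c['R']);print(-R.T@np.array(c['t']))
print(bot.state(),bot.tip_reach)
E
```

```text
pics
side {'vfov': 48.73950639083589, 'cx': 275.73167401608873, 'cy': 213.88729550331246, 'dist': array([0.03040818, 0.        , 0.        , 0.        , 0.        ]), 'R': array([[-0.99338808, -0.11479717, -0.00131829],
       [-0.07539166,  0.66096947, -0.74661601],
       [ 0.08658076, -0.74158005, -0.66525394]]), 't': array([0.56088299, 0.02439827, 1.10247832])}
[0.4635605  0.8658372  0.75238359]
top {'vfov': 46.46757047193152, 'cx': 283.4678512170814, 'cy': 205.65263873997938, 'dist': array([-0.17542984,  0.        ,  0.        ,  0.        ,  0.        ]), 'R': array([[ 0.08328219, -0.99652338, -0.00228672],
       [-0.9708845 , -0.08062186, -0.22557349],
       [ 0.2246049 ,  0.02100639, -0.97422347]]), 't': array([0.09202001, 0.54339211, 1.00177877])}
[0.29490293 0.11446561 1.09874167]
{'time': 0.1, 'joint_pos': array([-1.36097130e+00,  4.23785519e-01,  1.63057032e+00, -1.60788120e-05,
        1.08859586e+00, -1.90187547e-02]), 'joint_vel': array([ 1.90375342e-05, -8.55159155e-04, -1.88869530e-03, -1.29937784e-03,
       -2.49763261e-04,  1.67785053e-05]), 'joint_efforts': array([ 1.50857570e-03, -5.45611596e+01, -2.74325448e+01,  6.46621920e-02,
        1.87894364e-02, -1.98681153e-05]), 'position': array([ 0.14168861, -0.60822077,  0.21278326]), 'orientation': array([ 9.93460299e-01,  1.14176059e-01, -7.18180327e-05, -6.75753550e-04]), 'wrist_force': array([-0.86417705, -0.13710758, -0.19043867]), 'ft_torque': array([-0.01722947,  0.02025103, -0.00189904]), 'width': 0.9993208789435126} 0.022
```

View pics/top0.png

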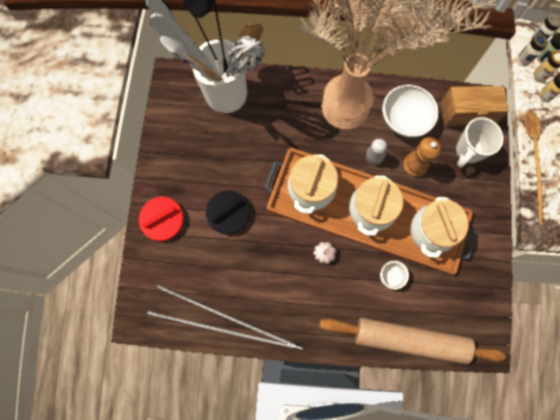

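View pics/side0.png

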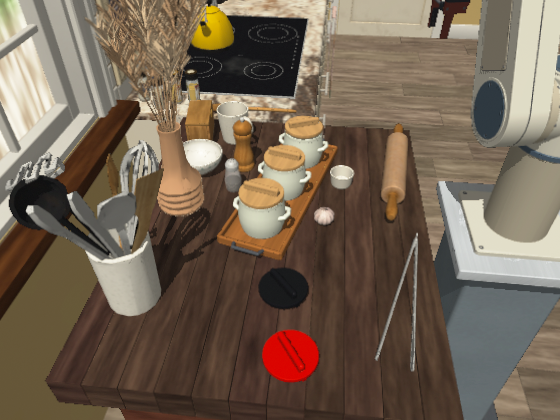

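The top view shows wooden lids at about (313,182), (376,203) and (442,223). The bar of the right one is turned anticlockwise relative to the other two, so it is probably the loose one. The black lid at (228,213) and the red one at (161,219) on the table are decoys. Next I measure positions and enlarge the crop.

```bash
cat > h.py <<'E'
import numpy as np,cv2
from workcell import bot
def K(n):
    c=bot.calibration(n); f=210/np.tan(np.radians(c['vfov'])/2)
    return np.array([[f,0,c['cx']],[0,f,c['cy']],[0,0,1]]),np.array(c['dist']),np.array(c['R']),np.array(c['t'])
def cloud(n,d):
    k,D,R,t=K(n); v,u=np.mgrid[:420,:560]
    q=cv2.undistortPoints(np.stack([u,v],-1).reshape(-1,1,2).astype(float),k,D).reshape(420,560,2)
    P=np.dstack([q*d[...,None],d])
    return (P-t)@R
def pix(n,X):
    k,D,R,t=K(n)
    return cv2.projectPoints(np.array(X,float).reshape(-1,3),cv2.Rodrigues(R)[0],t,k,D)[0].reshape(-1,2)
def ray(n,uv,z):
    k,D,R,t=K(n); q=cv2.undistortPoints(np.array(uv,float).reshape(-1,1,2),k,D).reshape(-1,2)
    d=np.c_[q,np.ones(len(q))]@R; c=-R.T@t
    return c+d*((z-c[2])/d[:,2])[:,None]
E
cat > lids.py <<'E'
from h import *
import sys
def run(tag):
    p,d=bot.read_camera("top"); C=cloud("top",d)
    cv2.imwrite(f"pics/{tag}.png",cv2.resize(p[140:290,240:500],None,fx=3,fy=3,interpolation=cv2.INTER_CUBIC)[:,:,::-1])
    hsv=cv2.cvtColor(p,cv2.COLOR_RGB2HSV)
    for (u,v) in [(313,182),(376,203),(442,223)]:
        w=np.zeros(d.shape,bool); w[v-32:v+33,u-32:u+33]=1
        top=w&(d>0)&(hsv[...,1]>60)&(C[...,2]>.104)&(C[...,2]<.126)
        bar=w&(d>0)&(hsv[...,1]>60)&(C[...,2]>=.126)&(C[...,2]<.15)
        T=C[top];B=C[bar]
        (cx,cy),r=cv2.minEnclosingCircle(T[:,:2].astype(np.float32))
        (bx,by),s,a=cv2.minAreaRect(B[:,:2].astype(np.float32)); e=np.linalg.svd(B[:,:2]-B[:,:2].mean(0),full_matrices=False)[2][0]
        A=np.c_[T[:,:2]-T[:,:2].mean(0),np.ones(len(T))]; pl=np.linalg.lstsq(A,T[:,2],rcond=None)[0]
        print("disc",np.round([cx,cy,r],4),"z",np.round([np.median(T[:,2]),T[:,2].std()],4),"slope",pl[:2].round(3),"bar",np.round([bx,by],4),np.round(s,3),"z",np.median(B[:,2]).round(4),"ang",np.round(np.arctan(e[1]/e[0]),3),len(T),len(B))
if __name__=="__main__": run(sys.argv[1])
E
python3 lids.py lids0
python3 - <<'E'
from h import *
d=np.load('topd.npy');C=cloud('top',d)
for n,(u,v) in dict(mill=(427,145),shaker=(377,146),garlic=(324,253),ram=(394,276),trayL=(272,207),trayFL=(292,150),trayBR=(458,270),pin=(400,336),tbl=(300,290)).items(): print(n,C[v,u].round(3))
print(C[150:270,290:460][...,2].max())
E
```

```text
disc [0.5877 0.0783 0.0509] z [0.1138 0.0022] slope [0.008 0.   ] bar [0.5872 0.0783] [0.012 0.081] z 0.1309 ang -0.268 1545 211
disc [ 0.5509 -0.0626  0.0511] z [0.1138 0.0023] slope [ 0.01  -0.003] bar [ 0.551 -0.061] [0.012 0.083] z 0.1306 ang -0.267 1544 218
disc [ 0.5137 -0.2015  0.051 ] z [0.1184 0.0021] slope [ 0.004 -0.002] bar [ 0.5138 -0.2004] [0.083 0.014] z 0.1346 ang 0.403 1470 259
mill [ 0.673 -0.157  0.136]
shaker [ 0.68  -0.058  0.085]
garlic [0.44  0.041 0.048]
ram [ 0.406 -0.123  0.004]
trayL [0.537 0.163 0.026]
trayFL [0.677 0.129 0.023]
trayBR [ 0.431 -0.274 -0.002]
pin [ 0.275 -0.132  0.054]
tbl [ 0.359  0.085 -0.   ]
1.0987416696630188
```

View pics/lids0.png

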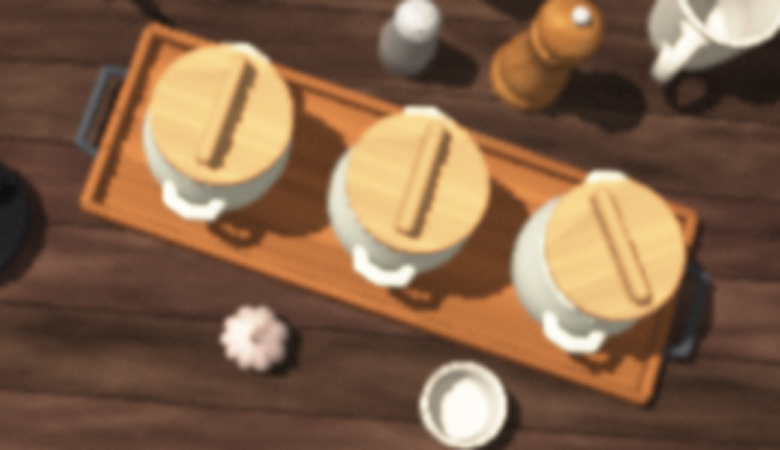

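The left and middle lids have disc tops at z≈0.114 and bars at -0.267 rad. The right lid stands 5 mm high, with its bar at +0.403 rad. I close the fingers, align the tool with the tray and travel to the left lid.

```bash
cat > go.py <<'E'
from h import *
from scipy.spatial.transform import Rotation as Ro
import sys
s=bot.state(); R=Ro.from_quat(s['orientation']); x=R.as_matrix()[:,0]
print("t",round(s['time'],2),"pos",s['position'].round(4),"tip z",(s['position'][2]-.022).round(4),"yaw",np.arctan2(x[1],x[0]).round(4),"F",s['wrist_force'].round(2),"w",s['width'].round(3),"rv-down-err",R.as_matrix()[:,2].round(4))
for a in sys.argv[1:]:
    g=np.array(eval(a)); print(a,"tool mm:",(R.inv().apply(g-s['position'])*1000).round(1))
E
python3 -m inch '[0,0,0,0,0,0.1,0,0,0,0,0,0.1,0,0,0,0,0,0.1,0,0,0,0,0,0.1,0,0,0,0,0,0.096,0,0,0,0,0,0,0,0,0,0,0,0,0,0,0,0,0,0,0,0,0,0,0,0,0,0,0,0,0,0]' 0 20
python3 go.py '[.579,.046,.2]'
```

```text
time: 0.98
position: [0.1418, -0.6087, 0.2134]
orientation: [0.991, -0.133, -0.0, -0.0]
wrist_force: [0.9, -0.5, 0.0]
width: 0.278Traceback (most recent call last):
  File "go.py", line 5, in <module>
    print("t",round(s['time'],2),"pos",s['position'].round(4),"tip z",(s['position'][2]-.022).round(4),"yaw",np.arctan2(x[1],x[0]).round(4),"F",s['wrist_force'].round(2),"w",s['width'].round(3),"rv-down-err",R.as_matrix()[:,2].round(4))
                                                                                                                                                                              ^^^^^^^^^^^^^^^^
AttributeError: 'float' object has no attribute 'round'
```

```bash
sed -i "s/s\['width'\].round(3)/round(s['width'],3)/" go.py
python3 go.py '[.579,.046,.2]'
```

```text
t 0.98 pos [ 0.1418 -0.6087  0.2134] tip z 0.1914 yaw -0.2659 F [ 0.87 -0.53  0.01] w 0.278 rv-down-err [-0.e+00  1.e-04 -1.e+00]
[.579,.046,.2] tool mm: [ 249.8 -746.6   13.5]
```

```bash
python3 -m inch '[5,-15,0,0,0,0,10,-30,0,0,0,0,10,-30,0,0,0,0,10,-30,0,0,0,0,10,-30,0,0,0,0,10,-30,0,0,0,0,10,-30,0,0,0,0,10,-30,0,0,0,0,10,-30,0,0,0,0,10,-30,0,0,0,0]'
python3 -m inch '[10,-30,0,0,0,0,10,-30,0,0,0,0,10,-30,0,0,0,0,10,-30,0,0,0,0,10,-30,0,0,0,0,10,-30,0,0,0,0,10,-30,0,0,0,0,10,-30,0,0,0,0,10,-30,0,0,0,0,10,-30,0,0,0,0]'
python3 go.py '[.579,.046,.17]'
```

```text
time: 1.82
position: [0.3092, -0.3566, 0.2136]
orientation: [0.991, -0.133, 0.0, -0.0]
wrist_force: [-0.1, -0.5, 0.1]
width: 0.011
time: 2.65
position: [0.4844, -0.0937, 0.2136]
orientation: [0.991, -0.133, 0.0, -0.0]
wrist_force: [0.0, -0.2, 0.4]
width: 0.007
t 2.65 pos [ 0.4844 -0.0937  0.2136] tip z 0.1916 yaw -0.2662 F [ 0.01 -0.2   0.41] w 0.007 rv-down-err [ 2.e-04  1.e-04 -1.e+00]
[.579,.046,.17] tool mm: [  54.5 -159.6   43.7]
```

```bash
python3 -m inch '[10,-30,0,0,0,0,10,-30,0,0,0,0,10,-30,0,0,0,0,10,-30,0,0,0,0,10,-25,0,0,0,0,4.6,-15,0,0,0,0,0,0,15,0,0,0,0,0,15,0,0,0,0,0,14,0,0,0,0,0,0,0,0,0]'
python3 go.py '[.579,.046,.135]'
python3 - <<'E'
from h import *
p,d=bot.read_camera("side");cv2.imwrite("pics/s1.png",cv2.resize(p[80:270,200:360],None,fx=3,fy=3)[:,:,::-1])
E
```

```text
time: 3.48
position: [0.5766, 0.0441, 0.1669]
orientation: [0.991, -0.133, -0.003, 0.0]
wrist_force: [-1.2, 0.0, 0.4]
width: 0.005
t 3.48 pos [0.5766 0.0441 0.1669] tip z 0.1449 yaw -0.2666 F [-1.17  0.04  0.37] w 0.005 rv-down-err [-5.2e-03 -3.0e-04 -1.0e+00]
[.579,.046,.135] tool mm: [ 2.  -2.5 31.9]
```

View pics/s1.png

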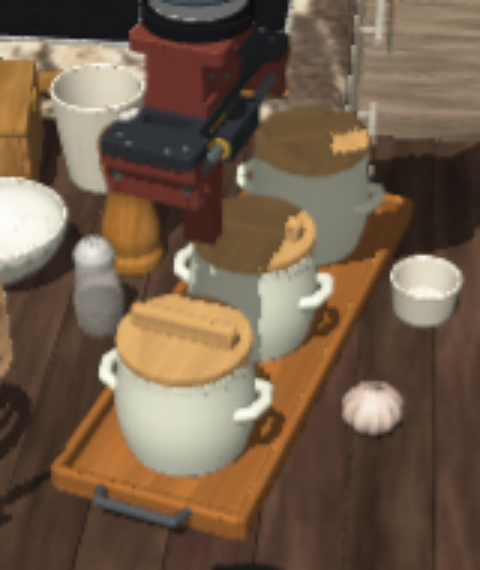

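The closed fingers hang beside the left lid's bar, at about (205,220) in the crop, with clearance. Next I descend slowly.

```bash
python3 -m inch '[0,0,8,0,0,0,0,0,8,0,0,0,0,0,6,0,0,0,0,0,4,0,0,0,0,0,2,0,0,0,0,0,1,0,0,0,0,0,1,0,0,0,0,0,0,0,0,0,0,0,0,0,0,0,0,0,0,0,0,0]'
python3 go.py '[.579,.046,.1355]'
```

```text
time: 4.37
position: [0.5794, 0.044, 0.1397]
orientation: [0.991, -0.133, 0.0, -0.0]
wrist_force: [-0.2, 0.9, -0.3]
width: 0.008
t 4.37 pos [0.5794 0.044  0.1397] tip z 0.1177 yaw -0.2672 F [-0.24  0.94 -0.27] w 0.008 rv-down-err [ 4.e-04  1.e-04 -1.e+00]
[.579,.046,.1355] tool mm: [-0.9 -1.9  4.2]
```

```bash
python3 -m inch '[0,0,1,0,0,0,0,0,1,0,0,0,0,0,1,0,0,0,0,0,1,0,0,0,0,0,0.5,0,0,0,0,0,0.5,0,0,0,0,0,0,0,0,0,0,0,0,0,0,0,0,0,0,0,0,0,0,0,0,0,0,0]'
python3 go.py
```

```text
time: 5.2
position: [0.5793, 0.044, 0.1345]
orientation: [0.991, -0.133, 0.0, -0.0]
wrist_force: [0.0, 0.8, 0.3]
width: 0.006
t 5.2 pos [0.5793 0.044  0.1345] tip z 0.1125 yaw -0.2672 F [0.04 0.82 0.33] w 0.006 rv-down-err [ 1.e-04  0.e+00 -1.e+00]
```

```bash
python3 -m inch '[0,0,0.3,0,0,0,0,0,0.3,0,0,0,0,0,0.3,0,0,0,0,0,0.3,0,0,0,0,0,0.3,0,0,0,0,0,0,0,0,0,0,0,0,0,0,0,0,0,0,0,0,0,0,0,0,0,0,0,0,0,0,0,0,0]'
python3 go.py
```

```text
time: 6.03
position: [0.5792, 0.044, 0.133]
orientation: [0.991, -0.133, 0.0, 0.0]
wrist_force: [0.1, 0.0, -0.8]
width: 0.007
t 6.03 pos [0.5792 0.044  0.133 ] tip z 0.111 yaw -0.2672 F [ 0.05  0.04 -0.81] w 0.007 rv-down-err [ 0. -0. -1.]
```

Run:
```python
from h import *
p,d=bot.read_camera("side");cv2.imwrite("pics/s2.png",cv2.resize(p[110:260,220:340],None,fx=4,fy=4)[:,:,::-1])
print(pix("side",[[.579,.044,.111],[.5877,.0783,.113]]))
p,d=bot.read_camera("top");cv2.imwrite("pics/t2.png",cv2.resize(p[120:270,250:450],None,fx=4,fy=4)[:,:,::-1])
print(bot.state()['wrist_force'])
```

```text
[[267.09507695 181.51232741]
 [261.15646907 190.01562292]]
[-0.9535778   0.33949181  0.85925636]
```

View pics/s2.png

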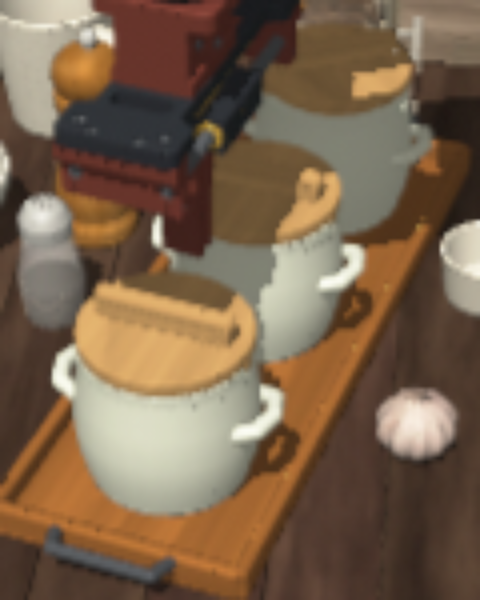

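View pics/t2.png

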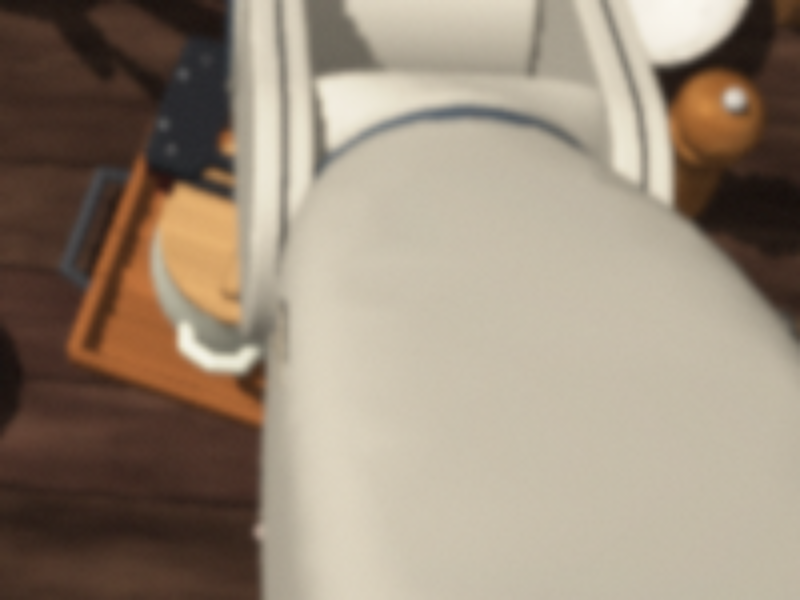

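Run:
```python
from h import *
print(bot.tip_reach, bot.state()['position'])
p,d=bot.read_camera("side");C=cloud("side",d)
for v in range(150,186,3): print(v,[tuple(C[v,u].round(3)) for u in (264,268,271)], p[v,268])
```

```text
0.022 [0.57925135 0.0439932  0.1330083 ]
150 [(np.float64(0.571), np.float64(0.136), np.float64(0.258)), (np.float64(0.568), np.float64(0.104), np.float64(0.237)), (np.float64(0.569), np.float64(0.044), np.float64(0.197))] [48 49 50]
153 [(np.float64(0.571), np.float64(0.133), np.float64(0.249)), (np.float64(0.574), np.float64(0.06), np.float64(0.199)), (np.float64(0.569), np.float64(0.047), np.float64(0.191))] [61 34 29]
156 [(np.float64(0.572), np.float64(0.131), np.float64(0.241)), (np.float64(0.574), np.float64(0.059), np.float64(0.191)), (np.float64(0.57), np.float64(0.044), np.float64(0.181))] [94 47 39]
159 [(np.float64(0.572), np.float64(0.13), np.float64(0.233)), (np.float64(0.574), np.float64(0.057), np.float64(0.182)), (np.float64(0.569), np.float64(0.046), np.float64(0.175))] [63 32 27]
162 [(np.float64(0.572), np.float64(0.13), np.float64(0.225)), (np.float64(0.574), np.float64(0.057), np.float64(0.174)), (np.float64(0.57), np.float64(0.043), np.float64(0.165))] [64 34 29]
165 [(np.float64(0.584), np.float64(0.053), np.float64(0.163)), (np.float64(0.575), np.float64(0.05
[... 565 characters left out ...]
p.float64(-0.026), np.float64(0.08)), (np.float64(0.578), np.float64(-0.016), np.float64(0.087))] [108 103  92]
177 [(np.float64(0.597), np.float64(-0.034), np.float64(0.063)), (np.float64(0.586), np.float64(-0.021), np.float64(0.074)), (np.float64(0.577), np.float64(-0.014), np.float64(0.08))] [122 123 110]
180 [(np.float64(0.587), np.float64(0.04), np.float64(0.112)), (np.float64(0.578), np.float64(0.039), np.float64(0.111)), (np.float64(0.571), np.float64(0.038), np.float64(0.112))] [114  88  57]
183 [(np.float64(0.585), np.float64(0.054), np.float64(0.114)), (np.float64(0.576), np.float64(0.052), np.float64(0.113)), (np.float64(0.569), np.float64(0.049), np.float64(0.112))] [112  87  55]
```

The picture shows the shut fingertips at side pixel (267,172), and depth puts them at z≈0.145. That is about 30 mm above the lid and higher than tip_reach predicts, so I keep going down carefully.

```bash
python3 -m inch '[0,0,4,0,0,0,0,0,4,0,0,0,0,0,4,0,0,0,0,0,4,0,0,0,0,0,2,0,0,0,0,0,2,0,0,0,0,0,0,0,0,0,0,0,0,0,0,0,0,0,0,0,0,0,0,0,0,0,0,0]'
python3 go.py;python3 - <<'E'
from h import *
p,d=bot.read_camera("side");cv2.imwrite("pics/s3.png",cv2.resize(p[110:260,220:340],None,fx=4,fy=4)[:,:,::-1])
C=cloud("side",d)
for v in range(168,188,2): print(v,[tuple(C[v,u].round(3).tolist()) for u in (264,268)])
E
```

```text
time: 7.02
position: [0.5794, 0.044, 0.1132]
orientation: [0.991, -0.133, 0.0, -0.0]
wrist_force: [0.3, -0.3, 0.7]
width: 0.008
t 7.02 pos [0.5794 0.044  0.1132] tip z 0.0912 yaw -0.2672 F [ 0.32 -0.28  0.69] w 0.008 rv-down-err [ 4.e-04  0.e+00 -1.e+00]
168 [(0.573, 0.128, 0.21), (0.574, 0.059, 0.16)]
170 [(0.573, 0.129, 0.206), (0.575, 0.057, 0.153)]
172 [(0.584, 0.055, 0.145), (0.575, 0.054, 0.146)]
174 [(0.584, 0.053, 0.139), (0.575, 0.055, 0.141)]
176 [(0.585, 0.051, 0.131), (0.575, 0.054, 0.134)]
178 [(0.585, 0.052, 0.127), (0.576, 0.053, 0.128)]
180 [(0.587, 0.04, 0.111), (0.575, 0.056, 0.125)]
182 [(0.586, 0.047, 0.111), (0.576, 0.048, 0.113)]
184 [(0.584, 0.056, 0.113), (0.576, 0.052, 0.111)]
186 [(0.58, 0.088, 0.132), (0.571, 0.085, 0.131)]
```

View pics/s3.png

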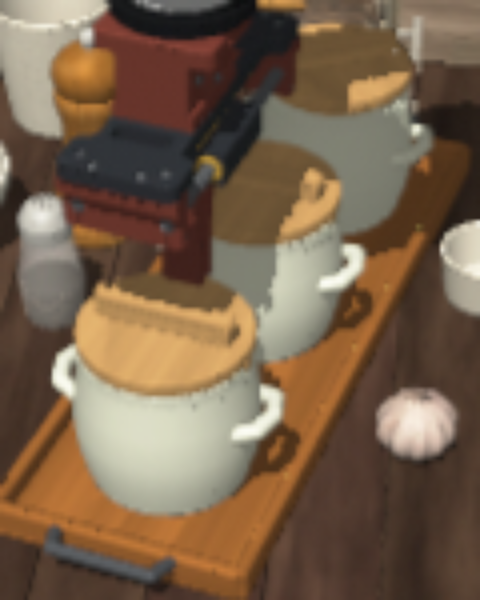

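The fingertip is now about 10 mm above the left lid, at crop (185,280), on the flat beside the bar.

```bash
python3 -m inch '[0,0,2,0,0,0,0,0,2,0,0,0,0,0,2,0,0,0,0,0,1,0,0,0,0,0,0.5,0,0,0,0,0,0.5,0,0,0,0,0,0.5,0,0,0,0,0,0,0,0,0,0,0,0,0,0,0,0,0,0,0,0,0]'
python3 go.py
```

```text
time: 7.9
position: [0.5793, 0.044, 0.1045]
orientation: [0.991, -0.133, 0.0, -0.0]
wrist_force: [-0.2, -0.4, 0.5]
width: 0.002
t 7.9 pos [0.5793 0.044  0.1045] tip z 0.0825 yaw -0.2673 F [-0.23 -0.4   0.51] w 0.002 rv-down-err [ 1.e-04  0.e+00 -1.e+00]
```

```bash
python3 -m inch '[0,0,0.5,0,0,0,0,0,0.5,0,0,0,0,0,0.5,0,0,0,0,0,0.3,0,0,0,0,0,0.3,0,0,0,0,0,0,0,0,0,0,0,0,0,0,0,0,0,0,0,0,0,0,0,0,0,0,0,0,0,0,0,0,0]'
python3 go.py
```

```text
time: 8.73
position: [0.5797, 0.044, 0.1041]
orientation: [0.991, -0.133, 0.001, -0.0]
wrist_force: [-3.5, -0.1, 13.9]
width: 0.003
t 8.73 pos [0.5797 0.044  0.1041] tip z 0.0821 yaw -0.2672 F [-3.49 -0.06 13.93] w 0.003 rv-down-err [ 0.0012  0.     -1.    ]
```

Contact at TCP z=0.1043 with 14 N. I check that it is the fingertip that touches, not the gripper body on the bar.

Run:
```python
from h import *
p,d=bot.read_camera("side");cv2.imwrite("pics/s4.png",cv2.resize(p[140:220,230:310],None,fx=7,fy=7,interpolation=cv2.INTER_CUBIC)[:,:,::-1])
C=cloud("side",d); m=(np.abs(C[...,0]-.58)<.06)&(np.abs(C[...,1]-.08)<.07)&(d>0)
r,g,b=[p[...,i].astype(int) for i in range(3)]
for u in (250,255,260,264,268,271): print(u,[(v,*C[v,u].round(3).tolist()) for v in range(160,190,3)])
```

```text
250 [(160, 0.6, 0.131, 0.229), (163, 0.6, 0.129, 0.22), (166, 0.602, 0.124, 0.209), (169, 0.602, 0.121, 0.2), (172, 0.602, 0.126, 0.196), (175, 0.649, -0.124, -0.002), (178, 0.646, -0.107, 0.001), (181, 0.613, 0.072, 0.131), (184, 0.612, 0.079, 0.128), (187, 0.612, 0.078, 0.119)]
255 [(160, 0.589, 0.135, 0.233), (163, 0.59, 0.13, 0.222), (166, 0.591, 0.124, 0.21), (169, 0.592, 0.125, 0.203), (172, 0.591, 0.128, 0.198), (175, 0.635, -0.124, -0.001), (178, 0.608, 0.036, 0.113), (181, 0.606, 0.048, 0.113), (184, 0.601, 0.077, 0.128), (187, 0.601, 0.08, 0.122)]
260 [(160, 0.579, 0.138, 0.236), (163, 0.579, 0.136, 0.227), (166, 0.58, 0.134, 0.218), (169, 0.581, 0.129, 0.207), (172, 0.581, 0.13, 0.201), (175, 0.594, 0.051, 0.133), (178, 0.594, 0.049, 0.123), (181, 0.594, 0.051, 0.116), (184, 0.59, 0.08, 0.131), (187, 0.589, 0.085, 0.127)]
264 [(160, 0.572, 0.134, 0.233), (163, 0.572, 0.134, 0.226), (166, 0.572, 0.136, 0.221), (169, 0.572, 0.131, 0.21), (172, 0.573, 0.132, 0.203), (175, 0.573, 0.131, 0.195), (178, 0.584, 0.054, 0.128), (181, 0.585, 0.054, 0.119), (184, 0.585, 0.053, 0.111), (187, 0.58, 0.084, 0.127)]
268 [(160, 0.569, 0.099, 0.209), (163, 0.568, 0.105, 0.206), (166, 0.574, 0.061, 0.166), (169, 0.574, 0.059, 0.157), (172, 0.575, 0.059, 0.149), (175, 0.575, 0.054, 0.137), (178, 0.575, 0.059, 0.132), (181, 0.575, 0.055, 0.121), (184, 0.576, 0.054, 0.112), (187, 0.571, 0.088, 0.13)]
271 [(160, 0.57, 0.044, 0.171), (163, 0.569, 0.047, 0.165), (166, 0.569, 0.046, 0.156), (169, 0.57, 0.043, 0.146), (172, 0.57, 0.047, 0.141), (175, 0.569, 0.049, 0.134), (178, 0.57, 0.044, 0.122), (181, 0.57, 0.042, 0.112), (184, 0.569, 0.053, 0.112), (187, 0.565, 0.086, 0.13)]
```

View pics/s4.png

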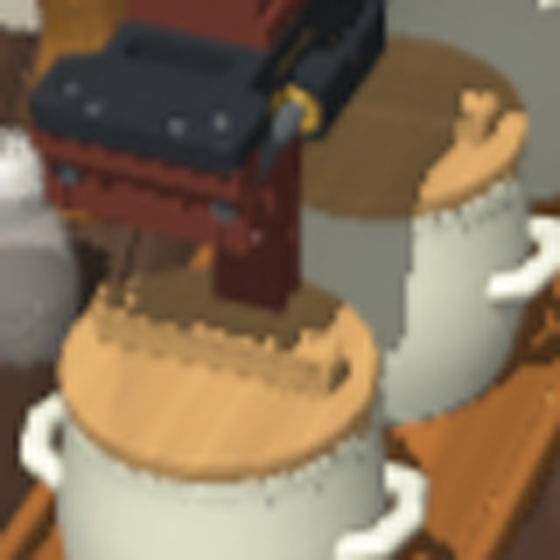

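The fingertip alone presses the lid, at crop (255,300), with the gripper body well above the bar. The left lid did not give. Next is the middle lid.

```bash
python3 -m inch '[0,0,-15,0,0,0,0,0,-20,0,0,0,0,30,0,0,0,0,0,30,0,0,0,0,0,30,0,0,0,0,0,30,0,0,0,0,0,25,0,0,0,0,0,0,10,0,0,0,0,0,10,0,0,0,0,0,0,0,0,0]'
python3 go.py '[.5428,-.0963,.1055]'
```

```text
time: 9.62
position: [0.5397, -0.0953, 0.1153]
orientation: [0.991, -0.133, -0.002, -0.0]
wrist_force: [-1.0, 0.7, 0.3]
width: 0.004
t 9.62 pos [ 0.5397 -0.0953  0.1153] tip z 0.0933 yaw -0.2677 F [-0.99  0.68  0.28] w 0.004 rv-down-err [-3.e-03  9.e-04 -1.e+00]
[.5428,-.0963,.1055] tool mm: [3.3 0.2 9.8]
```

```bash
python3 -m inch '[0,0,2,0,0,0,0,0,2,0,0,0,0,0,2,0,0,0,0,0,2,0,0,0,0,0,1,0,0,0,0,0,1,0,0,0,0,0,1,0,0,0,0,0,1,0,0,0,0,0,0.5,0,0,0,0,0,0,0,0,0]'
python3 go.py
python3 -m inch '[0,0,0.5,0,0,0,0,0,0,0,0,0,0,0,0,0,0,0,0,0,0,0,0,0,0,0,0,0,0,0,0,0,0,0,0,0,0,0,0,0,0,0,0,0,0,0,0,0,0,0,0,0,0,0,0,0,0,0,0,0]'
python3 go.py
```

```text
time: 10.45
position: [0.5409, -0.0959, 0.1048]
orientation: [0.991, -0.133, -0.0, 0.0]
wrist_force: [0.3, 0.9, 0.4]
width: 0.002
t 10.45 pos [ 0.5409 -0.0959  0.1048] tip z 0.0828 yaw -0.2673 F [0.31 0.88 0.43] w 0.002 rv-down-err [-1.e-04 -0.e+00 -1.e+00]
time: 11.28
position: [0.5409, -0.0959, 0.1044]
orientation: [0.991, -0.133, -0.0, -0.0]
wrist_force: [0.1, 0.1, -0.9]
width: 0.007
t 11.28 pos [ 0.5409 -0.0959  0.1044] tip z 0.0824 yaw -0.2672 F [ 0.05  0.14 -0.9 ] w 0.007 rv-down-err [-0.  0. -1.]
```

```bash
python3 -m inch '[0,0,0.5,0,0,0,0,0,0.5,0,0,0,0,0,0.5,0,0,0,0,0,0.3,0,0,0,0,0,0,0,0,0,0,0,0,0,0,0,0,0,0,0,0,0,0,0,0,0,0,0,0,0,0,0,0,0,0,0,0,0,0,0]'
python3 go.py;python3 - <<'E'
from h import *
p,d=bot.read_camera("side");cv2.imwrite("pics/s5.png",cv2.resize(p[110:220,230:340],None,fx=5,fy=5,interpolation=cv2.INTER_CUBIC)[:,:,::-1])
E
```

```text
time: 12.12
position: [0.5413, -0.096, 0.1041]
orientation: [0.991, -0.133, 0.0, 0.0]
wrist_force: [-4.5, 0.4, 14.4]
width: 0.006
t 12.12 pos [ 0.5413 -0.096   0.1041] tip z 0.0821 yaw -0.2671 F [-4.54  0.38 14.41] w 0.006 rv-down-err [ 9.e-04 -2.e-04 -1.e+00]
```

View pics/s5.png

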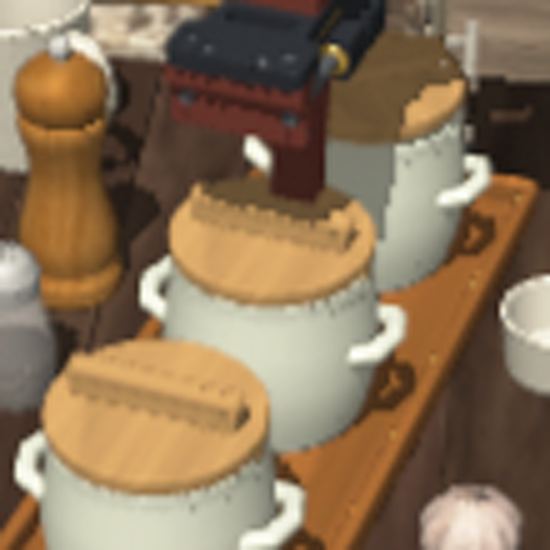

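The middle lid is also firm at 14 N, pressed at crop (295,190). Next is the right lid, with the tool turned to line up with its bar.

```bash
python3 -m inch '[0,0,-15,0,0,0,0,0,-20,0,0,0,5,30,0,0,0,0,5,30,0,0,0,0,5,30,0,0,0,0,5,30,0,0,0,0,2,14,0,0,0,0,0,0,0,0,0,-0.11,0,0,0,0,0,-0.11,0,0,0,0,0,-0.11]'
python3 -m inch '[0,0,0,0,0,-0.11,0,0,0,0,0,-0.11,0,0,0,0,0,-0.11,0,0,0,0,0,-0.01,0,0,5,0,0,0,0,0,5,0,0,0,0,0,5,0,0,0,0,0,0,0,0,0,0,0,0,0,0,0,0,0,0,0,0,0]'
python3 go.py '[.527,-.231,.110]'
```

```text
time: 13.0
position: [0.5265, -0.2311, 0.1374]
orientation: [0.999, 0.034, -0.0, -0.0]
wrist_force: [-0.6, 0.1, -0.3]
width: 0.007
time: 13.83
position: [0.5267, -0.2309, 0.1224]
orientation: [0.98, 0.2, -0.0, -0.0]
wrist_force: [0.2, -0.1, 0.5]
width: 0.005
t 13.83 pos [ 0.5267 -0.2309  0.1224] tip z 0.1004 yaw 0.4022 F [ 0.23 -0.07  0.48] w 0.005 rv-down-err [-3.e-04  2.e-04 -1.e+00]
[.527,-.231,.110] tool mm: [ 0.2  0.2 12.4]
```

```bash
python3 -m inch '[0,0,4,0,0,0,0,0,4,0,0,0,0,0,2,0,0,0,0,0,2,0,0,0,0,0,1,0,0,0,0,0,1,0,0,0,0,0,1,0,0,0,0,0,0,0,0,0,0,0,0,0,0,0,0,0,0,0,0,0]'
python3 go.py;python3 - <<'E'
from h import *
p,d=bot.read_camera("side");cv2.imwrite("pics/s6.png",cv2.resize(p[90:190,250:350],None,fx=6,fy=6,interpolation=cv2.INTER_CUBIC)[:,:,::-1])
E
```

```text
time: 14.67
position: [0.5268, -0.2309, 0.1077]
orientation: [0.98, 0.2, 0.0, 0.0]
wrist_force: [-0.1, -0.2, -0.7]
width: 0.006
t 14.67 pos [ 0.5268 -0.2309  0.1077] tip z 0.0857 yaw 0.4029 F [-0.1  -0.23 -0.75] w 0.006 rv-down-err [ 1.e-04 -0.e+00 -1.e+00]
```

View pics/s6.png

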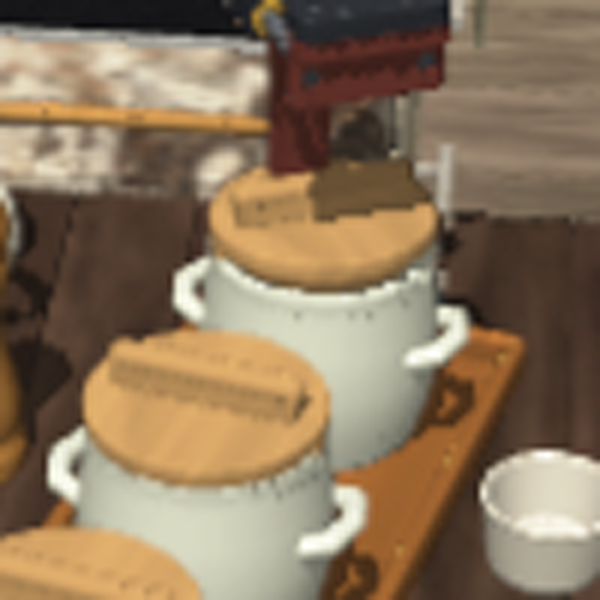

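```bash
python3 -m inch '[0,0,0.5,0,0,0,0,0,0.5,0,0,0,0,0,0.5,0,0,0,0,0,0.5,0,0,0,0,0,0,0,0,0,0,0,0,0,0,0,0,0,0,0,0,0,0,0,0,0,0,0,0,0,0,0,0,0,0,0,0,0,0,0]'
python3 go.py
python3 -m inch '[0,0,0.5,0,0,0,0,0,0.5,0,0,0,0,0,0.5,0,0,0,0,0,0,0,0,0,0,0,0,0,0,0,0,0,0,0,0,0,0,0,0,0,0,0,0,0,0,0,0,0,0,0,0,0,0,0,0,0,0,0,0,0]'
python3 go.py;python3 - <<'E'
from h import *
p,d=bot.read_camera("side");cv2.imwrite("pics/s7.png",cv2.resize(p[90:190,250:350],None,fx=6,fy=6,interpolation=cv2.INTER_CUBIC)[:,:,::-1])
E
```

```text
time: 15.55
position: [0.527, -0.2311, 0.1063]
orientation: [0.98, 0.2, 0.0, 0.0]
wrist_force: [-1.4, -0.1, 7.6]
width: 0.006
t 15.55 pos [ 0.527  -0.2311  0.1063] tip z 0.0843 yaw 0.4028 F [-1.36 -0.11  7.57] w 0.006 rv-down-err [ 6.e-04 -3.e-04 -1.e+00]
time: 16.38
position: [0.5271, -0.2311, 0.1061]
orientation: [0.98, 0.2, 0.0, 0.0]
wrist_force: [-5.7, 2.8, 18.4]
width: 0.001
t 16.38 pos [ 0.5271 -0.2311  0.1061] tip z 0.0841 yaw 0.4028 F [-5.72  2.79 18.41] w 0.001 rv-down-err [ 9.e-04 -4.e-04 -1.e+00]
```

View pics/s7.png

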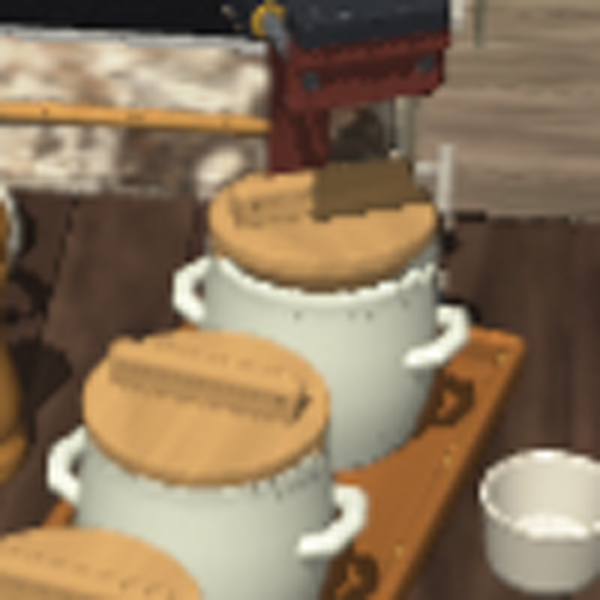

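The right lid gave 2–3 mm before bottoming out at 18 N, i.e. a tilt of about 0.08 rad, so it is the loose one. I lift and set the finger beside the near end of its bar, on the right side.

```bash
python3 -m inch '[0,0,-15,0,0,0,0,0,-15,0,0,0,0,0,0,0,0,0,-17,-4,0,0,0,0,-17,-4,0,0,0,0,0,0,0,0,0,0,0,0,7,0,0,0,0,0,6,0,0,0,0,0,6,0,0,0,0,0,0,0,0,0]'
python3 go.py;python3 - <<'E'
from h import *
p,d=bot.read_camera("side");cv2.imwrite("pics/s8.png",cv2.resize(p[90:190,250:350],None,fx=6,fy=6,interpolation=cv2.INTER_CUBIC)[:,:,::-1])
E
```

```text
time: 17.27
position: [0.4921, -0.2364, 0.1132]
orientation: [0.98, 0.2, -0.001, -0.001]
wrist_force: [-0.4, 0.4, -1.4]
width: 0.006
t 17.27 pos [ 0.4921 -0.2364  0.1132] tip z 0.0912 yaw 0.4031 F [-0.38  0.41 -1.36] w 0.006 rv-down-err [-0.0021  0.0011 -1.    ]
```

View pics/s8.png

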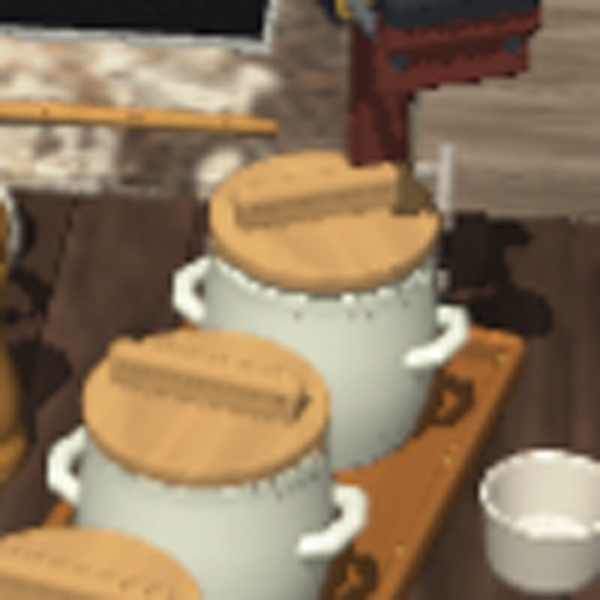

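The finger stands behind the near end of the bar, at crop (380,160). I now push it clockwise along an arc.

```bash
python3 -m inch '[0,-2,0,0,0,0,0,-1.5,0,0,0,0,0,-1.5,0,0,0,0,-1,-1.7,0,0,0,0.05,-1,-1.7,0,0,0,0.05,-1,-1.7,0,0,0,0.05,-1,-1.7,0,0,0,0.05,-1,-1.7,0,0,0,0.05,-1,-1.7,0,0,0,0.05,0,0,0,0,0,0]'
python3 go.py;python3 - <<'E'
from h import *
p,d=bot.read_camera("side");cv2.imwrite("pics/s9.png",cv2.resize(p[90:190,250:350],None,fx=6,fy=6,interpolation=cv2.INTER_CUBIC)[:,:,::-1])
E
```

```text
time: 18.15
position: [0.4819, -0.224, 0.1154]
orientation: [0.999, 0.051, 0.0, 0.0]
wrist_force: [0.1, -0.4, 1.1]
width: 0.007
t 18.15 pos [ 0.4819 -0.224   0.1154] tip z 0.0934 yaw 0.1012 F [ 0.11 -0.42  1.14] w 0.007 rv-down-err [ 5.e-04 -3.e-04 -1.e+00]
```

View pics/s9.png

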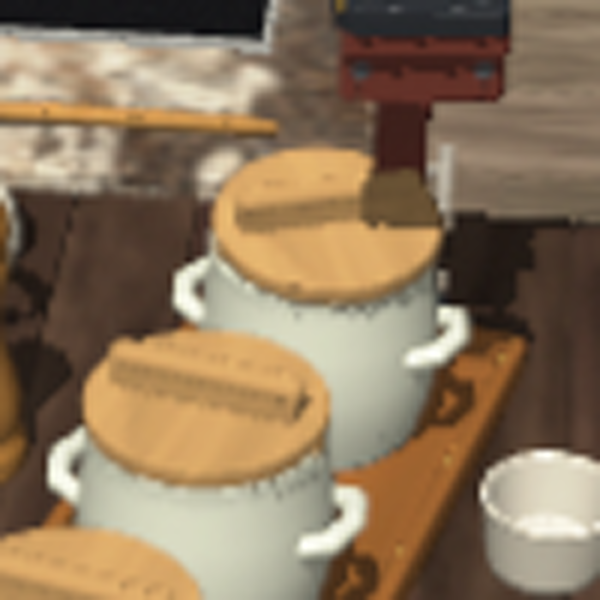

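```bash
python3 -m inch '[0,-1.5,0,0,0,0,-1,-1.7,0,0,0,0.05,-1,-1.7,0,0,0,0.05,-1,-1.7,0,0,0,0.05,-1,-1.7,0,0,0,0.05,0,0,0,0,0,0,0,0,0,0,0,0,0,0,0,0,0,0,0,0,0,0,0,0,0,0,0,0,0,0]'
python3 go.py;python3 - <<'E'
from h import *
p,d=bot.read_camera("side");cv2.imwrite("pics/s10.png",cv2.resize(p[90:190,250:350],None,fx=6,fy=6,interpolation=cv2.INTER_CUBIC)[:,:,::-1])
E
```

```text
time: 19.03
position: [0.4775, -0.216, 0.115]
orientation: [0.999, -0.048, -0.0, -0.0]
wrist_force: [-0.1, -0.8, 0.9]
width: 0.007
t 19.03 pos [ 0.4775 -0.216   0.115 ] tip z 0.093 yaw -0.0964 F [-0.13 -0.76  0.87] w 0.007 rv-down-err [-1.e-04  1.e-04 -1.e+00]
```

View pics/s10.png

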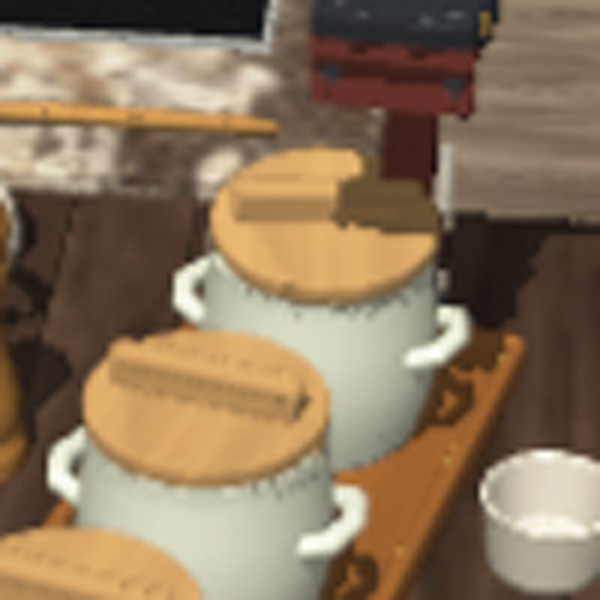

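The bar is turning, its near part now at crop (380,205). I continue.

```bash
python3 -m inch '[-1,-1.7,0,0,0,0.05,-1,-1.7,0,0,0,0.05,-1,-1.7,0,0,0,0.05,0,-1,0,0,0,0.02,0,0,0,0,0,0,0,0,0,0,0,0,0,0,0,0,0,0,0,0,0,0,0,0,0,0,0,0,0,0,0,0,0,0,0,0]'
python3 go.py;python3 - <<'E'
from h import *
p,d=bot.read_camera("side");cv2.imwrite("pics/s11.png",cv2.resize(p[90:190,250:350],None,fx=6,fy=6,interpolation=cv2.INTER_CUBIC)[:,:,::-1])
E
```

```text
time: 19.92
position: [0.4756, -0.2096, 0.1151]
orientation: [0.991, -0.133, 0.0, -0.0]
wrist_force: [-0.0, 0.4, -0.4]
width: 0.004
t 19.92 pos [ 0.4756 -0.2096  0.1151] tip z 0.0931 yaw -0.2669 F [-0.02  0.39 -0.4 ] w 0.004 rv-down-err [ 0.  0. -1.]
```

View pics/s11.png

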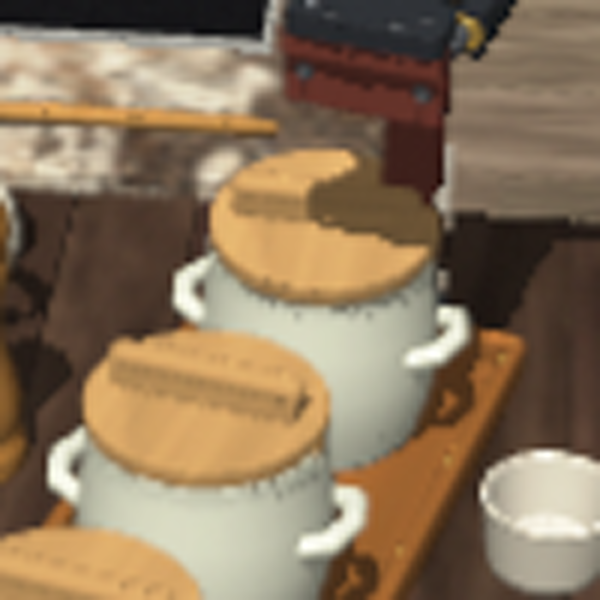

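```bash
python3 -m inch '[0,-1,0,0,0,0,0,-1,0,0,0,0,0,-1,0,0,0,0,0,-1,0,0,0,0,0,0,0,0,0,0,0,0,0,0,0,0,0,0,0,0,0,0,0,0,0,0,0,0,0,0,0,0,0,0,0,0,0,0,0,0]'
python3 go.py;python3 - <<'E'
from h import *
p,d=bot.read_camera("side");cv2.imwrite("pics/s12.png",cv2.resize(p[90:190,250:350],None,fx=6,fy=6,interpolation=cv2.INTER_CUBIC)[:,:,::-1])
E
```

```text
time: 20.8
position: [0.4766, -0.2057, 0.1151]
orientation: [0.991, -0.133, 0.0, -0.0]
wrist_force: [0.6, -0.5, 0.1]
width: 0.005
t 20.8 pos [ 0.4766 -0.2057  0.1151] tip z 0.0931 yaw -0.2673 F [ 0.57 -0.49  0.09] w 0.005 rv-down-err [ 0.  0. -1.]
```

View pics/s12.png

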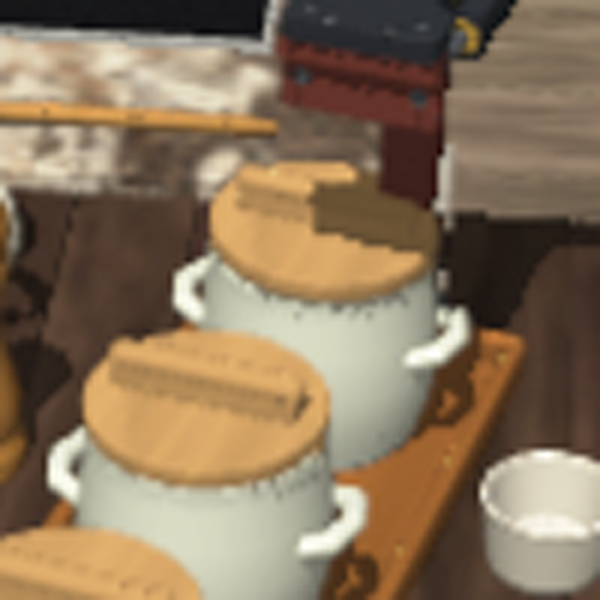

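It looks as though the lid dropped: its top edge went from row 148 to 160 in the crop. I check heights in the side depth.

```bash
cat > sd.py <<'E'
from h import *
p,d=bot.read_camera("side");C=cloud("side",d)
for c in [(.5875,.0783),(.551,-.0618),(.5138,-.2008)]:
    for lo,hi in((.105,.1225),(.126,.14)):
        r=np.hypot(C[...,0]-c[0],C[...,1]-c[1]); m=(d>0)&(r<.047)&(C[...,2]>lo)&(C[...,2]<hi)&(p[...,0]>p[...,2]*1.5)
        if lo>.12: m&=r<.042
        T=C[m]; A=np.c_[T[:,:2]-c,np.ones(len(T))]; pl=np.linalg.lstsq(A,T[:,2],rcond=None)[0]
        e=np.linalg.svd(T[:,:2]-T[:,:2].mean(0),full_matrices=False)[2][0]
        print(len(T),"zmed",np.median(T[:,2]).round(4),"plane",pl.round(4),"ang",np.arctan(e[1]/e[0]).round(3) if lo>.12 else "")
E
python3 sd.py
```

```text
727 zmed 0.1122 plane [0.0018 0.0002 0.1129] ang 
128 zmed 0.1287 plane [-0.0193 -0.0773  0.1291] ang -0.251
538 zmed 0.1123 plane [ 0.0052 -0.0057  0.1132] ang 
101 zmed 0.1289 plane [-0.0186 -0.1043  0.1291] ang -0.256
365 zmed 0.1148 plane [ 0.0329 -0.0173  0.1153] ang 
140 zmed 0.1307 plane [-0.0581 -0.3669  0.1327] ang -0.118
```

The lid is part way: about 2 mm high with the far end up. I push a little farther.

```bash
python3 -m inch '[0,-1,0,0,0,0,0,-1,0,0,0,0,0,-1,0,0,0,0,0,0,0,0,0,0,0,0,0,0,0,0,0,0,0,0,0,0,0,0,0,0,0,0,0,0,0,0,0,0,0,0,0,0,0,0,0,0,0,0,0,0]'
python3 go.py;python3 sd.py|tail -2
```

```text
time: 21.73
position: [0.4775, -0.2038, 0.1156]
orientation: [0.991, -0.133, 0.0, 0.001]
wrist_force: [-3.3, -6.1, 5.8]
width: 0.004
t 21.73 pos [ 0.4775 -0.2038  0.1156] tip z 0.0936 yaw -0.2667 F [-3.29 -6.1   5.83] w 0.004 rv-down-err [ 3.0e-04 -1.8e-03 -1.0e+00]
387 zmed 0.1148 plane [ 0.0278 -0.0416  0.1155] ang 
140 zmed 0.1309 plane [-0.0724 -0.3454  0.1331] ang -0.162
```

It now resists at 6 N, perhaps held up by the finger itself. I back off and look.

```bash
python3 -m inch '[0,3,0,0,0,0,0,6,0,0,0,0,0,6,0,0,0,0,0,0,-15,0,0,0,0,0,-15,0,0,0,0,20,0,0,0,0,0,30,0,0,0,0,0,30,0,0,0,0,0,0,0,0,0,0,0,0,0,0,0,0]'
python3 go.py;python3 sd.py
python3 - <<'E'
from h import *
p,d=bot.read_camera("side");cv2.imwrite("pics/s13.png",cv2.resize(p[90:190,250:350],None,fx=6,fy=6,interpolation=cv2.INTER_CUBIC)[:,:,::-1])
p,d=bot.read_camera("top");cv2.imwrite("pics/t13.png",cv2.resize(p[140:290,300:500],None,fx=4,fy=4,interpolation=cv2.INTER_CUBIC)[:,:,::-1])
E
```

```text
time: 22.62
position: [0.4518, -0.2956, 0.1449]
orientation: [0.991, -0.135, -0.0, -0.0]
wrist_force: [0.6, 0.2, 0.3]
width: 0.004
t 22.62 pos [ 0.4518 -0.2956  0.1449] tip z 0.1229 yaw -0.2701 F [0.63 0.19 0.29] w 0.004 rv-down-err [-1.e-04  4.e-04 -1.e+00]
731 zmed 0.1122 plane [0.0013 0.0019 0.1128] ang 
129 zmed 0.1287 plane [-0.035  -0.1565  0.1294] ang -0.249
542 zmed 0.1123 plane [ 0.0006 -0.0014  0.1131] ang 
99 zmed 0.1287 plane [-0.0119 -0.0416  0.129 ] ang -0.281
387 zmed 0.1147 plane [ 0.0501 -0.0038  0.115 ] ang 
106 zmed 0.1304 plane [-0.0375 -0.2391  0.1316] ang -0.255
```

View pics/s13.png

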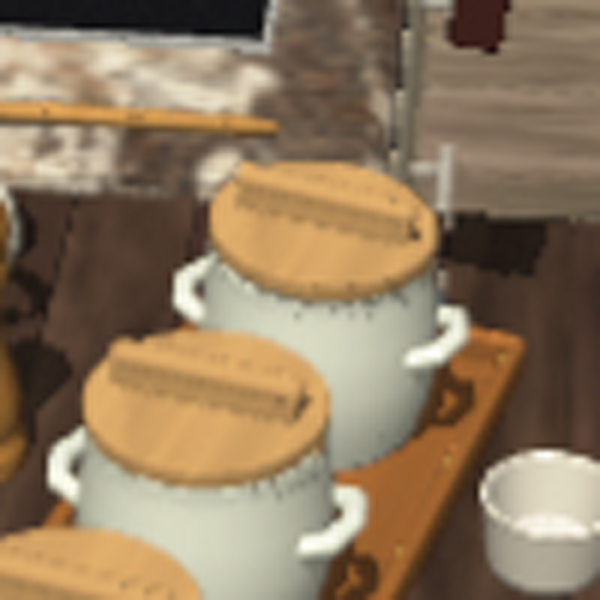

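View pics/t13.png

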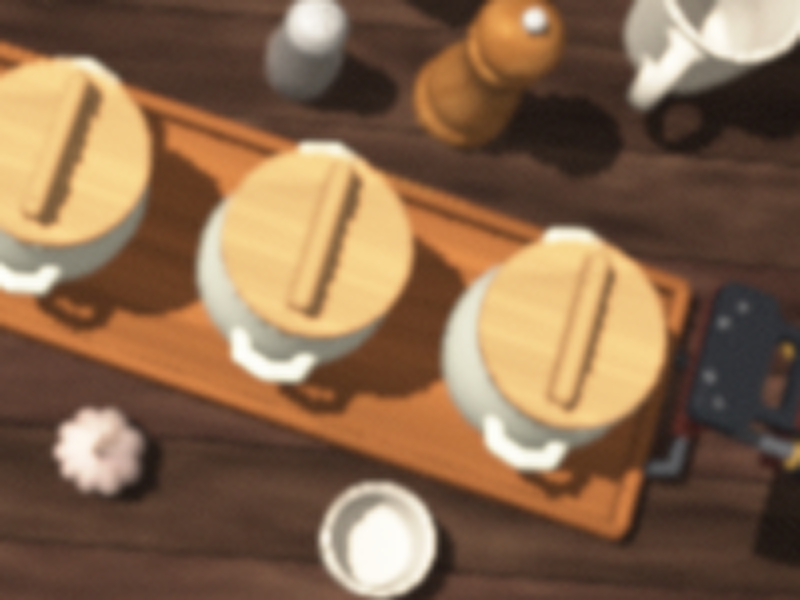

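The near lug seems to be in its notch while the far end still stands up, with a slope of 0.05 along the bar. I measure from the top.

```bash
python3 lids.py lids1; python3 go.py
```

```text
disc [0.5883 0.0778 0.051 ] z [0.1138 0.0022] slope [ 0.007 -0.001] bar [0.5871 0.0784] [0.012 0.081] z 0.1309 ang -0.267 1542 209
disc [ 0.551  -0.0624  0.0513] z [0.1137 0.0023] slope [ 0.012 -0.   ] bar [ 0.55   -0.0607] [0.012 0.082] z 0.1306 ang -0.265 1546 221
disc [ 0.5128 -0.1987  0.0512] z [0.1158 0.0027] slope [ 0.056 -0.013] bar [ 0.5125 -0.199 ] [0.012 0.082] z 0.1322 ang -0.225 1530 223
t 22.82 pos [ 0.4523 -0.2935  0.1448] tip z 0.1228 yaw -0.2664 F [ 0.31 -0.41 -0.27] w 0.006 rv-down-err [-5.e-04  6.e-04 -1.e+00]
```

The bar is at -0.225 (home is -0.267), and the lid is shifted about 3 mm toward the tray's +y. The far lug is therefore just short of its notch. I push the far end of the bar from its left side toward the right, which both turns it clockwise and shifts it back.

```bash
python3 -m inch '[0,0,-10,0,0,0,12,-26,0,0,0,0,13,-27,0,0,0,0,13,-27,0,0,0,0,13,-27,0,0,0,0,12,-26,0,0,0,0,0,0,0,0,0,0,0,0,10,0,0,0,0,0,10,0,0,0,0,0,0,0,0,0]'
python3 go.py '[.548,-.182,.116]'
python3 - <<'E'
from h import *
p,d=bot.read_camera("side");cv2.imwrite("pics/s14.png",cv2.resize(p[90:190,250:350],None,fx=6,fy=6,interpolation=cv2.INTER_CUBIC)[:,:,::-1])
E
```

```text
time: 23.65
position: [0.546, -0.1826, 0.1328]
orientation: [0.991, -0.133, -0.002, -0.0]
wrist_force: [-1.4, 0.2, -0.6]
width: 0.005
t 23.65 pos [ 0.546  -0.1826  0.1328] tip z 0.1108 yaw -0.2675 F [-1.44  0.18 -0.56] w 0.005 rv-down-err [-0.0039  0.0012 -1.    ]
[.548,-.182,.116] tool mm: [ 1.8 -1.1 16.8]
```

View pics/s14.png

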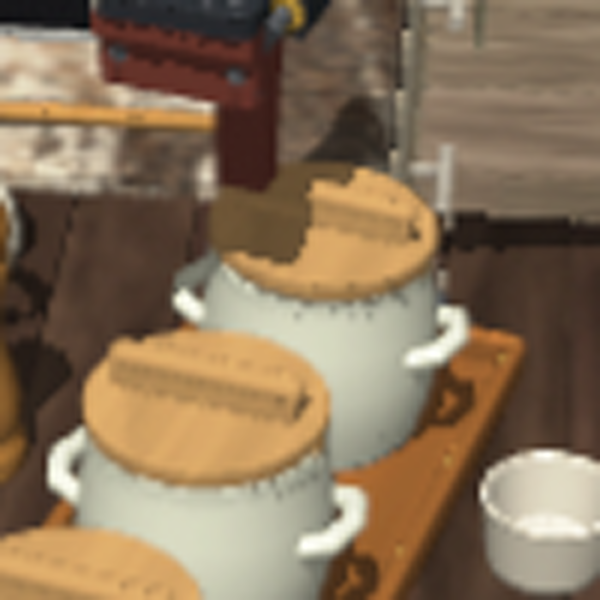

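The finger hangs left of the bar's far end, tip at crop (245,185). I go down to bar height and push right gently.

```bash
python3 -m inch '[0,0,6,0,0,0,0,0,6,0,0,0,0,0,6,0,0,0,0,0,0,0,0,0,0,2,0,0,0,0,0,2,0,0,0,0,0,1,0,0,0,0,0,1,0,0,0,0,0,0,0,0,0,0,0,0,0,0,0,0]'
python3 go.py; python3 sd.py|tail -2
python3 -m inch '[0,1,0,0,0,0,0,1,0,0,0,0,0,1,0,0,0,0,0,0,0,0,0,0,0,0,0,0,0,0,0,0,0,0,0,0,0,0,0,0,0,0,0,0,0,0,0,0,0,0,0,0,0,0,0,0,0,0,0,0]'
python3 go.py; python3 sd.py|tail -2
python3 - <<'E'
from h import *
p,d=bot.read_camera("side");cv2.imwrite("pics/s15.png",cv2.resize(p[90:190,250:350],None,fx=6,fy=6,interpolation=cv2.INTER_CUBIC)[:,:,::-1])
E
```

```text
time: 24.53
position: [0.5467, -0.1887, 0.1173]
orientation: [0.991, -0.133, 0.0, 0.0]
wrist_force: [0.7, -0.6, -0.9]
width: 0.007
t 24.53 pos [ 0.5467 -0.1887  0.1173] tip z 0.0953 yaw -0.2673 F [ 0.66 -0.62 -0.87] w 0.007 rv-down-err [ 3.e-04 -1.e-04 -1.e+00]
357 zmed 0.1145 plane [ 0.0386 -0.0118  0.115 ] ang 
105 zmed 0.1305 plane [0.0523 0.0604 0.1301] ang 0.062
time: 25.42
position: [0.5458, -0.1915, 0.1171]
orientation: [0.991, -0.133, -0.0, 0.0]
wrist_force: [0.1, 0.5, 0.0]
width: 0.004
t 25.42 pos [ 0.5458 -0.1915  0.1171] tip z 0.0951 yaw -0.2672 F [0.15 0.52 0.01] w 0.004 rv-down-err [-0. -0. -1.]
369 zmed 0.1144 plane [ 0.0354 -0.0006  0.115 ] ang 
105 zmed 0.1306 plane [0.049  0.056  0.1301] ang 0.079
```

View pics/s15.png

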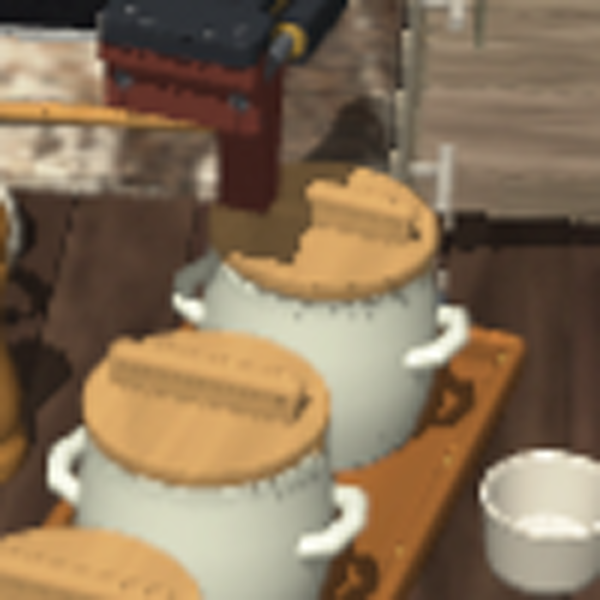

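```bash
python3 -m inch '[0,1,0,0,0,0,0,1,0,0,0,0,0,1,0,0,0,0,0,0,0,0,0,0,0,0,0,0,0,0,0,0,0,0,0,0,0,0,0,0,0,0,0,0,0,0,0,0,0,0,0,0,0,0,0,0,0,0,0,0]'
python3 go.py; python3 sd.py|tail -2
python3 - <<'E'
from h import *
p,d=bot.read_camera("side");cv2.imwrite("pics/s16.png",cv2.resize(p[90:190,250:350],None,fx=6,fy=6,interpolation=cv2.INTER_CUBIC)[:,:,::-1])
E
```

```text
time: 26.35
position: [0.5451, -0.1943, 0.1171]
orientation: [0.991, -0.133, 0.0, 0.0]
wrist_force: [-0.1, 0.0, -0.0]
width: 0.003
t 26.35 pos [ 0.5451 -0.1943  0.1171] tip z 0.0951 yaw -0.2671 F [-0.11  0.04 -0.04] w 0.003 rv-down-err [ 0. -0. -1.]
400 zmed 0.1124 plane [-0.0174  0.001   0.1131] ang 
96 zmed 0.1291 plane [0.0823 0.1474 0.1284] ang 0.047
```

View pics/s16.png

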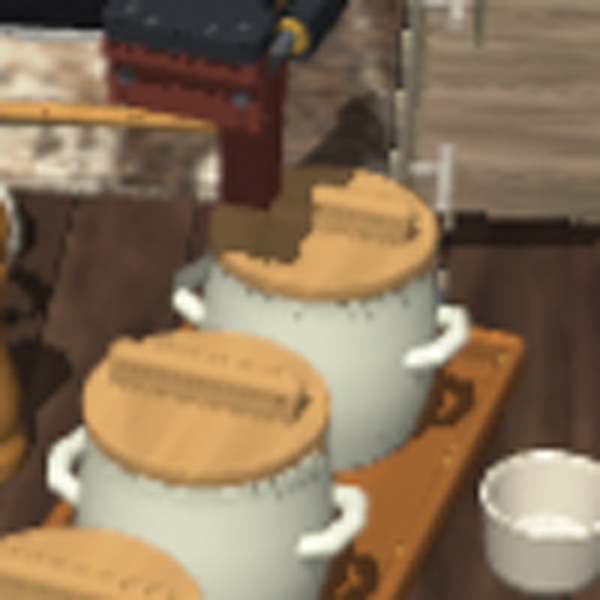

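It has dropped: the disc is now at 0.1131, the same as the others. I back off, lift away and check.

```bash
python3 -m inch '[0,-4,0,0,0,0,0,-4,0,0,0,0,0,0,-15,0,0,0,0,0,-25,0,0,0,0,0,-25,0,0,0,0,0,-25,0,0,0,0,30,0,0,0,0,0,35,0,0,0,0,0,35,0,0,0,0,0,35,0,0,0,0]'
python3 -m inch '[0,35,0,0,0,0,0,35,0,0,0,0,0,35,0,0,0,0,0,30,0,0,0,0,0,0,0,0,0,0,0,0,0,0,0,0,0,0,0,0,0,0,0,0,0,0,0,0,0,0,0,0,0,0,0,0,0,0,0,0]'
python3 go.py; python3 lids.py lids2; python3 sd.py
python3 - <<'E'
from h import *
p,d=bot.read_camera("side");cv2.imwrite("pics/s17.png",p[:,:,::-1])
C0=cloud('top',np.load('topd.npy'))
p,d=bot.read_camera("top");C=cloud('top',d)
for n,(u,v) in dict(mill=(427,145),shaker=(377,146),garlic=(324,253),ram=(394,270)).items(): print(n,C0[v,u].round(3),C[v,u].round(3))
E
```

```text
time: 27.28
position: [0.5113, -0.3176, 0.2075]
orientation: [0.991, -0.133, 0.0, 0.0]
wrist_force: [-0.1, 0.1, -0.1]
width: 0.006
time: 28.12
position: [0.4764, -0.446, 0.2072]
orientation: [0.991, -0.132, 0.0, -0.0]
wrist_force: [-0.2, -0.1, -0.5]
width: 0.006
t 28.12 pos [ 0.4764 -0.446   0.2072] tip z 0.1852 yaw -0.2657 F [-0.18 -0.14 -0.51] w 0.006 rv-down-err [ 1.e-04  1.e-04 -1.e+00]
disc [0.5883 0.0786 0.0508] z [0.1138 0.0022] slope [0.007 0.001] bar [0.587  0.0784] [0.012 0.082] z 0.1306 ang -0.263 1539 212
disc [ 0.5505 -0.0632  0.0514] z [0.1136 0.0023] slope [ 0.009 -0.003] bar [ 0.5502 -0.061 ] [0.012 0.082] z 0.1309 ang -0.259 1546 217
disc [ 0.5144 -0.1985  0.0518] z [0.1135 0.0025] slope [ 0.005 -0.002] bar [ 0.5139 -0.1999] [0.013 0.083] z 0.1301 ang -0.251 1516 200
716 zmed 0.1122 plane [-0.0002 -0.0005  0.1128] ang 
122 zmed 0.1289 plane [-0.0084 -0.0428  0.1289] ang -0.252
543 zmed 0.1123 plane [ 0.0034 -0.0073  0.1131] ang 
103 zmed 0.1285 plane [-0.0212 -0.0426  0.1288] ang -0.277
408 zmed 0.112 plane [ 0.0067 -0.0032  0.113 ] ang 
83 zmed 0.1287 plane [-0.0457 -0.1547  0.1294] ang -0.269
mill [ 0.673 -0.157  0.136] [ 0.671 -0.155  0.142]
shaker [ 0.68  -0.058  0.085] [ 0.679 -0.058  0.088]
garlic [0.44  0.041 0.048] [0.44  0.041 0.043]
ram [ 0.419 -0.122  0.005] [ 0.419 -0.122  0.007]
```

View pics/s17.png

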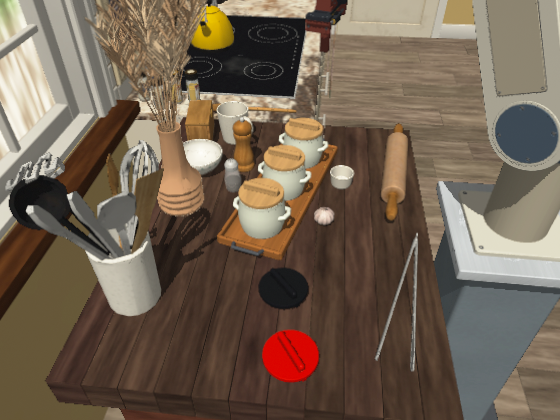

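View pics/lids2.png

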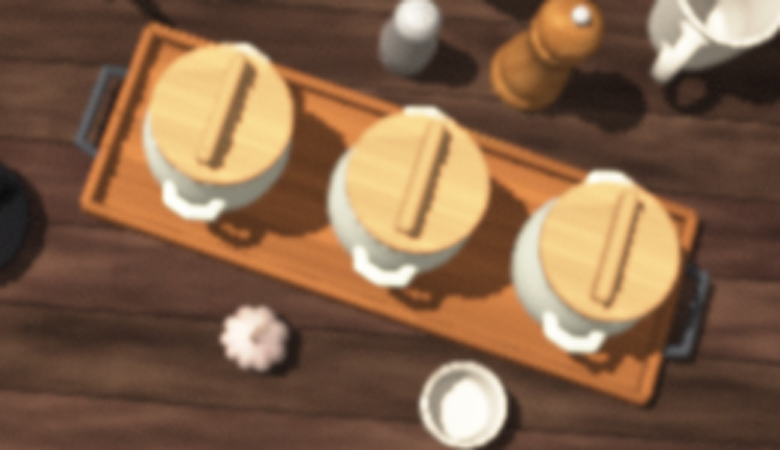

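All three lids lie flat with parallel bars at crop pixels (222,115), (418,180) and (610,245). The things beside the tray are unmoved, and the arm is clear.

```bash
python3 -c "
from workcell import bot
print(bot.sign_off())"
```

```text
the job is handed in; nothing more can be done
None
```

The right-hand lid was the loose one. It is now seated like the other two, and the job is handed in after about 28 s; no verdict was reported.

- **Pressing:** I pressed the lids left, middle, right with the shut fingertips. The left and middle ones held firm at about 14 N. The right one tipped by roughly 0.08 rad before it bottomed out.
- **Turning home:** I pushed the near end of the right lid's bar clockwise until it resisted at about 6 N. That dropped only the near lug, and the lid lay about 3 mm off to one side. A gentle push on the far end from the left brought it the rest of the way home.
- **Last checks:**
  - All three disc tops are at about 0.113 m, with fitted slopes of 0.012 or less.
  - Bar angles from the top view are -0.263, -0.259 and -0.251 rad; the tray's x is at about -0.267.
  - The mill, shaker, garlic and ramekin read within about 3 mm of their start horizontally.
  - The arm stands clear of everything.

**Disagreement:** with the fingers shut, the real tips stood about 30 mm higher than `tip_reach` implied. I found contact by force and the side camera instead.

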